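Open the dust extractor for a filter change

TASK

The filter of the bench dust extractor is due for changing, so open its cover: put one fingertip on each of the two release keys on the front deck, press both keys down together and keep them held down until the sprung cover has risen and stopped, then let go and move clear, leaving it standing open. Let the cover rise by itself without touching it, leave the speed dial as it is set, and leave the bottles, the paint box and the dish where they stand.

Things in the scene. Friction and masses are not known exactly. Their poses are not given: they have to be found in the camera images.
- extractor: flat white bench dust extractor, 240 deep (x) x 280 wide (y) x 80 high, fixed. Origin: centre of its underside; x from its front (robot's side) to its back, z up. Front 58 mm of its top: flat deck 80 mm above the bench with, from left (+y) to right, speed dial, two release keys, four tiny lamps. Behind the deck the hinged cover, level with it
- key_left: left release key: oblong grey cap, 20 (x) x 28 (y) mm, in a black surround. Origin: centre of its top face, 9 mm above the deck when up; axes as the extractor's. 94 mm in front of the extractor's centre and 33 mm left (+y) of its middle line: the keys are 66 mm apart between centres, 38 mm between near edges. The cover's front edge is 34 mm behind the keys' centres
- key_right: right release key, same shape, 33 mm to the right (-y) of the middle line. Origin: centre of its top face
- press_left (a joint): travel of the left key straight down, in m: 0 up, 0.006 fully down (its top then still 3 mm above the deck). Sprung: about 1.5 N to start, 4 to 5 N fully down (about 9 N for both keys); comes up again by itself. From about 4 mm down it draws back its catch. Either catch alone keeps the cover shut
- press_right (a joint): travel of the right key, same values and spring
- cover: white cover with slotted grille, 158 (x) x 252 (y) x 7 mm, hinged along its back edge. Origin: middle of its front edge, on the top face
- cover_hinge (a joint): opening angle of the cover in rad: 0 shut, 0.36 fully open (its stop). When both keys are down it is free, and its spring and damper raise it slowly: fully open after 2 to 4 s, its front edge then about 55 mm higher and 10 mm further back. It then stays open by itself. If the keys are let go early, a catch may snag the rising cover and stop it
- dial_mark (a point): outer end of the white pointer on the black speed dial (30 mm diameter, rising 15 mm above the deck; dial axis 72 mm to the left of the left key's centre). The dial turns easily; leave it alone
- amber_bottle_mid (a point): amber glass dropper bottle with rubber bulb, 48 mm diameter, 122 mm tall; point on its axis half-way up. Loose
- clear_bottle_mid (a point): clear glass dropper bottle of the same shape; point on its axis half-way up. Loose
- paint_box_mid (a point): white watercolour box with twelve pans, 80 x 190 x 30 mm; its centre. Loose
- dish_mid (a point): white porcelain dish, 84 mm across, 22 mm tall; its centre. Loose

How it is judged:
On the way, in this order (a step that is already met when the one before it is completed fails the run):
1. both keys are held down at the same time, a finger on each (value of joint each of press_left, press_right above 0.0035 m and contact force between the fingers and key_left above 0.5 N and contact force between the fingers and key_right above 0.5 N), for 0.2 s.
2. the cover has risen fully while both keys are still held down (all of step 1 and value of joint cover_hinge above 0.33 rad), for 0.1 s.
At the end, for the whole second after the job is handed in: The cover stands open at rest (0.33 rad or more of 0.36), both keys are up again (within 1.5 mm), the dial's pointer end is within 4 mm and the bottles, paint box and dish are within 20 mm of where they began (value of joint cover_hinge above 0.33 rad and velocity of joint cover_hinge below 0.02 rad/s and value of joint each of press_left, press_right below 0.0015 m and distance of each of amber_bottle_mid, clear_bottle_mid, paint_box_mid, dish_mid from where it was at the start of the episode below 0.02 m and distance of dial_mark from where it was at the start of the episode below 0.004 m); the robot touches nothing.
It fails at once if the cover is touched by the robot (more than 2 N) (contact force between any of the fingers, the arm and cover above 2 N).
It fails at once if a bottle, the paint box or the dish is moved or lifted by more than 20 mm (distance of any of amber_bottle_mid, clear_bottle_mid, paint_box_mid, dish_mid from where it was at the start of the episode above 0.02 m).
It fails at once if the speed dial is turned (pointer end moved more than 4 mm) (distance of dial_mark from where it was at the start of the episode above 0.004 m).
It also fails if it takes over 35 s, if anything falls off the work surface, if the arm or the gripper's body presses on something with over 40 N, if the wrist force passes 120 N, or if a joint passes its speed limit or range.

ROBOT

A 6-joint arm with a two-finger parallel gripper is mounted at the origin on the work surface. World frame = base frame: x ahead of the robot, y to its left, z up, the work surface at z = 0. Lengths are in m, angles in rad, forces in N, time in s.
With the tool pointing down it reaches from about 0.35 to 0.95 m from the base axis. Payload 17.4 kg.
Tool frame: the origin (TCP) lies midway between the tips of the shut fingers; the grasp point (between the pads) lies 19 mm behind it; x points along the fingers, y is the direction in which the jaws open and shut, and the axes are right-handed (so a half turn about x gives the same grasp; the last joint's range is limited). The gripper opens to 93 mm and grips with 3 to 60 N. Pads are 15 mm wide; open, the fingers measure 128 mm over their backs; the gripper's body (75 mm by 188 mm) begins 65 mm behind the grasp point.
Start: joints at [-1.297, 0.116, 1.442, -0, 1.584, -0.038], TCP at [0.207, -0.642, 0.219] pointing down, gripper open.
Joint ranges: [-2.83, 2.83], [-0.83, 2.19], [0.07, 2.5], [-1.14, 4.28], [0.01, 3], [-2.97, 2.97]. Speed limits (rad/s): [1.89, 1.89, 2.22, 3.14, 3.14, 3.14].

INTERFACE

Orientations are given as a rotation vector (axis times angle).
In Python, from rig import manip gives the robot as it stands.
- The arm moves only by the tool apply_moves, never from a script. Its argument "rows" is a list of rows, each a list of 6 numbers: the shift along the tool's x, y, z in mm, then the turn, a rotation vector about the tool's x, y, z in degrees. A call has exactly 10 rows; each row shifts and turns the commanded pose from where the row before left it, along the tool's axes as they then stand; what a row does not reach is not made up. A row lasts 1/8 s, in which the tool goes at most 62.5 mm and 10.7 degrees, less where a joint would pass 70% of its speed; a pose out of reach is approached as far as the arm can. A call with a gripper value outside its range is refused whole. "hand" is the finger opening in mm, from 0 to 93, set as the call begins (left out, the last holds). The fingers move at their own pace and stop on an object; "force" is the grip in N (left out, the last holds). Time passes only in rows, so rows that do not move let the fingers close, or fill a call up. It gives the time, the measured TCP pose, the force and the opening at its end, in the units of the state.
- manip.read_state(): the state, without advancing time (a new reading comes with each control period).
- manip.read_camera(name): name is "scene" or "top" or "wrist"; returns the picture (384x512x3 uint8, blue, green, red); there is no depth.
- manip.camera_params(name): a dict with "fx", "fy", "cx", "cy" (pixels), "camera_from_world" (4x4, takes a point from world to camera coordinates). Camera axes: x right, y down, z forward; pixel columns grow to the right and rows downward; lengths in m; the calibration is good to about 2 mm. The wrist camera is an equidistant fisheye: a pixel r from the principal point sees the ray r / f radians off the axis. A picture is of the moment at which its call begins: read the wrist's pose just before it. camera_params takes no time and is no camera call; for the wrist camera it gives the pose at the moment of the call.
- manip.close_job(): hands the job in, once; it reports no verdict.
The state is a dict: "clock": time; "q": joint angles; "qd": joint speeds; "joint_torque": joint torques, N m; "tool_pos": TCP position; "tcp_rot": TCP orientation; "ft_force": force on the tool from outside, world axes, zero at the start; "ft_torque": the same for the moment, N m; "finger_gap": finger opening in m.
Only numpy, scipy, OpenCV 4.12 (cv2) and the standard library are available. Lean on these libraries where they do the work, as an engineer would, in place of code of your own. Each camera call takes 0.05 s, during which the arm holds its last target.

## Working session

There is one attempt and no reset: what is moved stays moved. The work goes in short steps, Python scripts to look and compute and a tool call to move; the robot and the scene stay as the last step left them, time stands still between calls to the robot, and variables do not carry over. Pictures are saved under pics/ and viewed, and the job is handed in when it is done.

Besides the shell and the picture viewer there is one more tool, called after ">>>" as name([rows], argument=value, ...), one row to a line, values as JSON. apply_moves: Moves the arm, as the interface text tells. Its arguments: {"type":"object","properties":{"rows":{"type":"array"},"hand":{"type":"number"},"force":{"type":"number"}},"required":["rows"]}

```bash
mkdir -p pics; python3 - <<'E'
from rig import manip
import cv2
s=manip.read_state();print(s)
for n in("scene","top","wrist"):
    p=manip.camera_params(n);print(n,p)
    cv2.imwrite(f"pics/{n}0.png",manip.read_camera(n))
E
```

```text
{'clock': 0.0, 'q': array([-1.29678587e+00,  1.16486364e-01,  1.44223496e+00,  1.00136236e-05,
        1.58401587e+00, -3.78026552e-02]), 'qd': array([ 7.24900668e-04,  1.17491345e-03,  6.50135574e-05,  1.16071577e-03,
        1.43771436e-04, -4.33197793e-04]), 'joint_torque': array([-2.71048375e-04, -7.21252441e+01, -6.22616172e+01,  7.80309225e-02,
        2.37403577e-02, -1.38972800e-04]), 'tool_pos': array([ 0.20701867, -0.64226185,  0.21792375]), 'tcp_rot': array([ 2.05355617,  0.32398557, -2.05381586]), 'ft_force': array([-0.62198042,  0.76096163,  0.45972644]), 'ft_torque': array([ 0.022439  , -0.00128873, -0.02039449]), 'finger_gap': 0.0928420558986146}
scene {'fx': 470.41338319106177, 'fy': 470.41338319106177, 'cx': 251.36344950293832, 'cy': 191.7465386731879, 'camera_from_world': array([[-0.80607981,  0.5915248 , -0.01826852,  0.44792097],
       [ 0.31698691,  0.4054837 , -0.85738105, -0.10982621],
       [-0.49975457, -0.69690844, -0.51435784,  1.5199367 ],
       [ 0.        ,  0.        ,  0.        ,  1.        ]])}
top {'fx': 489.7011260913593, 'fy': 489.7011260913593, 'cx': 256.1025210999131, 'cy': 192.79292255238647, 'camera_from_world': array([[ 0.02172693, -0.99967577,  0.01327796,  0.02427276],
       [-0.99451672, -0.02296991, -0.10202386,  0.5764604 ],
       [ 0.10229577, -0.01098849, -0.99469333,  1.20543466],
       [ 0.        ,  0.        ,  0.        ,  1.        ]])}
wrist {'fx': 297.3186396354542, 'fy': 297.3186396354542, 'cx': 252.1686932849323, 'cy': 192.83889061405057, 'camera_from_world': array([[ 0.30707634, -0.95168391, -0.00136124, -0.6738817 ],
       [-0.91598521, -0.29594506,  0.27090149, -0.03166148],
       [-0.25821544, -0.08194056, -0.96260611,  0.38892436],
       [ 0.        ,  0.        ,  0.        ,  1.        ]])}
```

View pics/top0.png

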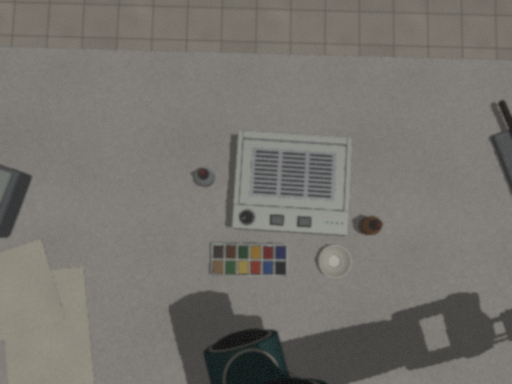

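View pics/scene0.png

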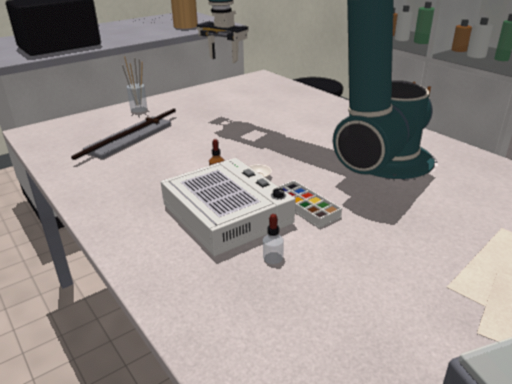

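View pics/wrist0.png

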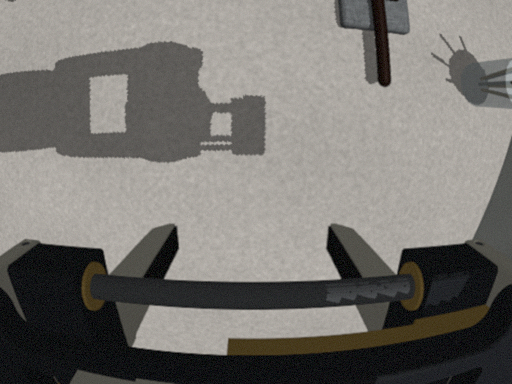

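```bash
python3 - <<'E'
import cv2
a=cv2.imread("pics/top0.png")[120:245,190:390]
cv2.imwrite("pics/topc.png",cv2.resize(a,None,fx=4,fy=4,interpolation=cv2.INTER_CUBIC))
a=cv2.imread("pics/scene0.png")[130:270,150:350]
cv2.imwrite("pics/scenec.png",cv2.resize(a,None,fx=4,fy=4,interpolation=cv2.INTER_CUBIC))
E
```

```text
(no output)
```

View pics/topc.png

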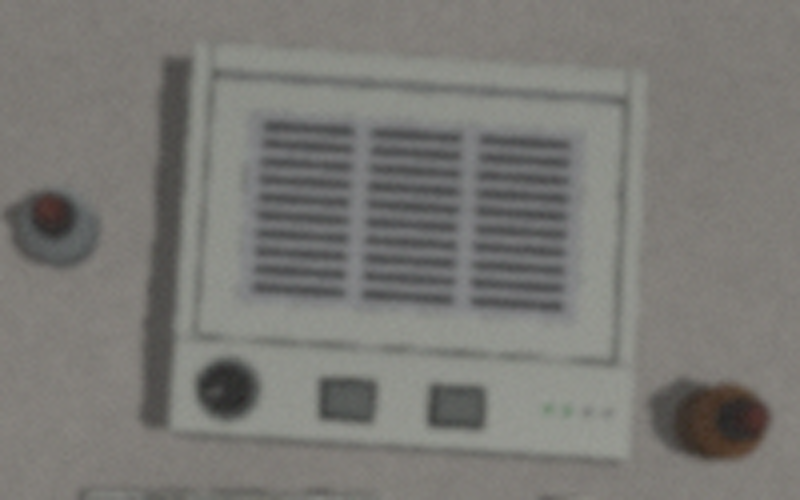

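View pics/scenec.png

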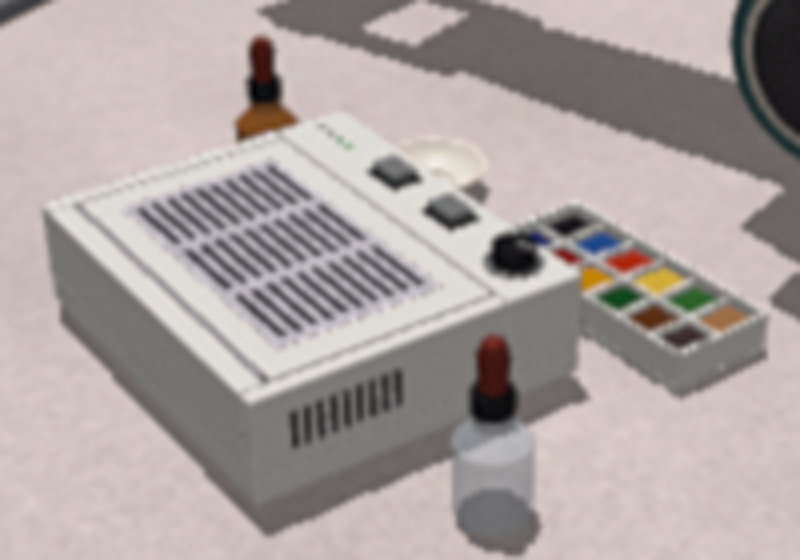

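```bash
cat >h.py <<'E'
import numpy as np
from rig import manip
def ray(n,u,v,z):
    p=manip.camera_params(n);M=p["camera_from_world"];R=M[:3,:3];t=M[:3,3]
    d=R.T@np.array([(u-p["cx"])/p["fx"],(v-p["cy"])/p["fy"],1]);c=-R.T@t
    return c+d*(z-c[2])/d[2]
E
python3 - <<'E'
from h import *
np.set_printoptions(precision=4,suppress=True)
f=lambda x,o:(x+.5)/4-.5+o
T=lambda u,v,z:ray("top",f(u,190),f(v,120),z)
S=lambda u,v,z:ray("scene",f(u,150),f(v,130),z)
c=[T(*k,.08) for k in[(197,42),(646,70),(170,432),(628,460)]]
print(np.array(c),np.mean(c,0))
a,b,cc,d=c
print("ang",[np.degrees(np.arctan2(w[1],w[0])) for w in(a-cc,b-d)],[np.degrees(np.arctan2(-w[0],w[1])) for w in(a-b,cc-d)],np.linalg.norm(a-cc),np.linalg.norm(a-b))
L,R=T(348,400,.089),T(457,407,.089);print("top",L,R,np.linalg.norm(L-R))
L,R=S(450,208,.089),S(396,168,.089);print("scene",L,R,np.linalg.norm(L-R),np.degrees(np.arctan2(-(L-R)[0],(L-R)[1])))
th=np.radians(-1.5)
print(np.mean(c,0)+0)
p=manip.camera_params("wrist")["camera_from_world"];print("wcam",-p[:3,:3].T@p[:3,3])
from scipy.spatial.transform import Rotation as Q
print(Q.from_rotvec(manip.read_state()["tcp_rot"]).as_matrix())
E
```

```text
[[ 0.7238  0.0833  0.08  ]
 [ 0.7131 -0.1923  0.08  ]
 [ 0.4853  0.0934  0.08  ]
 [ 0.4746 -0.1819  0.08  ]] [ 0.5992 -0.0494  0.08  ]
ang [np.float64(-2.436165273745996), np.float64(-2.493373910129606)] [np.float64(-2.2131131624881393), np.float64(-2.223509395288761)] 0.23873241921670385 0.27573555029853714
top [ 0.5064 -0.0125  0.089 ] [ 0.5037 -0.0777  0.089 ] 0.06522160667661064
scene [ 0.5136 -0.0073  0.089 ] [ 0.5092 -0.0731  0.089 ] 0.0658882693493004 -3.8032322652997577
[ 0.5992 -0.0494  0.08  ]
wcam [ 0.2784 -0.6188  0.3821]
[[-0.0002  0.3068 -0.9518]
 [ 0.0009 -0.9518 -0.3068]
 [-1.     -0.0009 -0.    ]]
```

>>> apply_moves([
  [0,-20,-20,0,0,0],
  [0,-36,-35,0,0,0],
  [0,-38,-37,0,0,0],
  [0,-38,-37,0,0,0],
  [0,-38,-37,0,0,0],
  [0,-38,-37,0,0,0],
  [0,-38,-37,0,0,0],
  [0,-38,-37,0,0,0],
  [0,-38,-37,0,0,0],
  [0,-38,-37,0,0,0],
], hand=52)

```text
clock: 1.4
tool_pos: [0.4311, -0.1905, 0.2186]
tcp_rot: [2.054, 0.322, -2.053]
ft_force: [1.4, -1.4, -0.1]
finger_gap: 0.0519
```

```bash
cat >>h.py <<'E'
from scipy.spatial.transform import Rotation as Q
def rel(x,y,z,yaw):
    "needed shift in current tool axes (mm), remaining turn about tool x (deg)"
    s=manip.read_state();M=Q.from_rotvec(s["tcp_rot"]).as_matrix()
    d=np.array([x,y,z])-s["tool_pos"]
    cur=np.degrees(np.arctan2(-M[1,2],-M[0,2]))
    tgt=Q.from_matrix(np.array([[0,np.sin(np.radians(yaw)),-np.cos(np.radians(yaw))],[0,-np.cos(np.radians(yaw)),-np.sin(np.radians(yaw))],[-1,0,0]]))
    rv=np.degrees((Q.from_matrix(M).inv()*tgt).as_rotvec())
    print("pos",s["tool_pos"].round(4),"yaw",cur.round(2),"shift",(M.T@d*1000).round(1),"turn",rv.round(2),"gap",s["finger_gap"].round(4),"F",s["ft_force"].round(2),"t",s["clock"],"q",s["q"].round(2))
E
python3 -c "
from h import *
rel(.505,-.045,.2,-2.35)"
```

```text
Traceback (most recent call last):
  File "h.py", line 15, in rel
    print("pos",s["tool_pos"].round(4),"yaw",cur.round(2),"shift",(M.T@d*1000).round(1),"turn",rv.round(2),"gap",s["finger_gap"].round(4),"F",s["ft_force"].round(2),"t",s["clock"],"q",s["q"].round(2))
                                                                                                                 ^^^^^^^^^^^^^^^^^^^^^
AttributeError: 'float' object has no attribute 'round'
```

```bash
sed -i 's/s\["finger_gap"\].round(4)/round(s["finger_gap"],4)/' h.py
python3 -c "
from h import *
rel(.505,-.045,.2,-2.35)
t=np.radians(-2.35);d=np.array([.505-.4311,-.045+.1905]);print(d@[np.sin(t),-np.cos(t)],d@[-np.cos(t),-np.sin(t)])"
```

```text
pos [ 0.4311 -0.1905  0.2186] yaw 17.85 shift [  18.6 -115.8 -115. ] turn [ 2.02e+01 -1.00e-02 -1.00e-02] gap 0.0519 F [ 1.43 -1.37 -0.06] t 1.4 q [-0.47 -0.34  1.86  0.    1.62  0.79]
-0.14840780978314144 -0.06787180559975485
```

>>> apply_moves([
  [0,0,0,5,0,0],
  [0,0,0,5,0,0],
  [0,0,0,5,0,0],
  [0,0,0,5.2,0,0],
  [4,-38,-18,0,0,0],
  [5,-40,-20,0,0,0],
  [5,-40,-20,0,0,0],
  [4,-30,-10,0,0,0],
  [0,0,0,0,0,0],
  [0,0,0,0,0,0],
])

```text
clock: 2.65
tool_pos: [0.5045, -0.0474, 0.2006]
tcp_rot: [-2.201, 0.045, 2.201]
ft_force: [-0.2, 0.2, -0.3]
finger_gap: 0.0522
```

```bash
python3 - <<'E'
from h import *
import cv2
rel(.505,-.045,.2,-2.35)
p=manip.camera_params("wrist");im=manip.read_camera("wrist");np.save("w1.npy",p["camera_from_world"])
cv2.imwrite("pics/w1.png",im);cv2.imwrite("pics/w1c.png",cv2.resize(im[120:320,100:400],(800,533),interpolation=cv2.INTER_CUBIC))
cv2.imwrite("pics/top1.png",manip.read_camera("top"))
E
```

```text
pos [ 0.5045 -0.0474  0.2006] yaw -2.32 shift [ 0.6 -2.4 -0.4] turn [ 0.03  0.01 -0.01] gap 0.0522 F [-0.19  0.19 -0.27] t 2.65 q [-0.14 -0.25  1.82 -0.    1.57  1.47]
```

View pics/w1.png

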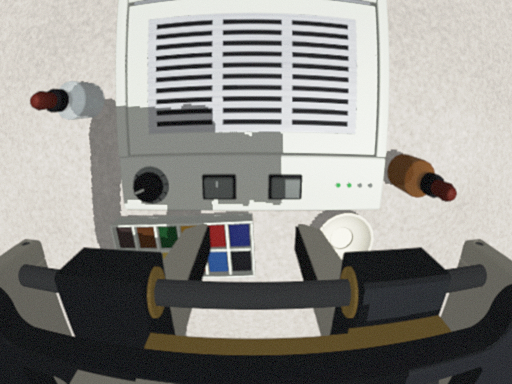

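View pics/w1c.png

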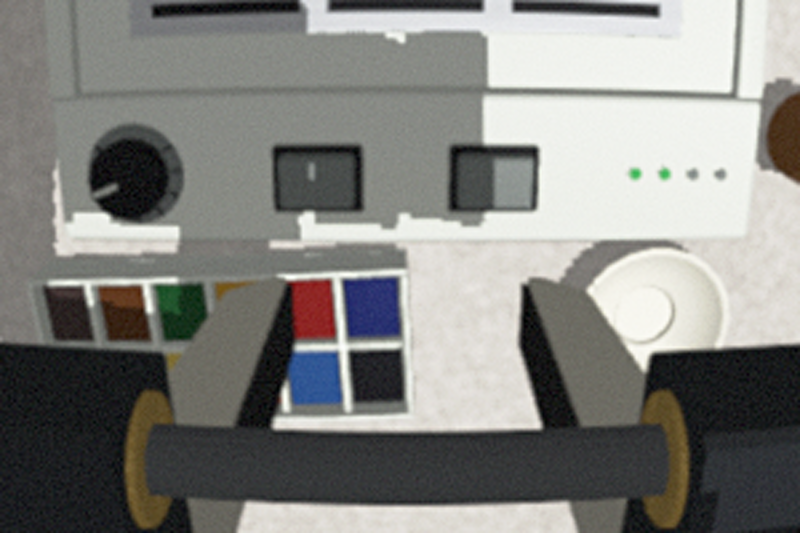

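```bash
cat >>h.py <<'E'
def fray(M,u,v,z):
    p=manip.camera_params("wrist");x=(u-p["cx"])/p["fx"];y=(v-p["cy"])/p["fy"];r=np.hypot(x,y)
    d=np.array([x/r*np.sin(r),y/r*np.sin(r),np.cos(r)]);R=M[:3,:3];c=-R.T@M[:3,3];d=R.T@d
    return c+d*(z-c[2])/d[2]
E
python3 - <<'E'
from h import *
np.set_printoptions(precision=4,suppress=True)
M=np.load("w1.npy")
W=lambda u,v,z:fray(M,(u+.5)/2.667-.5+100,(v+.5)/2.667-.5+120,z)
L,R=W(318,178,.087),W(494,178,.087)
print(L,R,(L+R)/2,np.linalg.norm(L-R),np.degrees(np.arctan2(-(L-R)[0],(L-R)[1])))
print("dial",W(128,178,.095),"frontR",W(742,240,.08),"cover edge L,R",W(75,95,.08),W(735,97,.08))
E
```

```text
[ 0.5089 -0.0148  0.087 ] [ 0.5064 -0.0786  0.087 ] [ 0.5077 -0.0467  0.087 ] 0.06391544612492835 -2.296624866862386
dial [0.5141 0.055  0.095 ] frontR [ 0.475  -0.1813  0.08  ] cover edge L,R [0.5443 0.0791 0.08  ] [ 0.5333 -0.174   0.08  ]
```

>>> apply_moves([
  [10,-1.4,-0.5,0,0,0],
  [15,0,0,0,0,0],
  [15,0,0,0,0,0],
  [15,0,0,0,0,0],
  [15,0,0,0,0,0],
  [12,0,0,0,0,0],
  [10,0,0,0,0,0],
  [5,0,0,0,0,0],
  [0,0,0,0,0,0],
  [0,0,0,0,0,0],
], hand=55)

```text
clock: 4.0
tool_pos: [0.5055, -0.0457, 0.1041]
tcp_rot: [-2.202, 0.045, 2.2]
ft_force: [-0.2, -0.3, 0.0]
finger_gap: 0.0553
```

```bash
python3 - <<'E'
from h import *
import cv2
rel(.505,-.046,.083,-2.35)
im=manip.read_camera("wrist")
cv2.imwrite("pics/w2c.png",cv2.resize(im[120:320,100:400],(800,533),interpolation=cv2.INTER_CUBIC))
im=manip.read_camera("scene")
cv2.imwrite("pics/s2c.png",cv2.resize(im[60:240,150:350],(800,720),interpolation=cv2.INTER_CUBIC)[:600])
E
```

```text
pos [ 0.5055 -0.0457  0.1041] yaw -2.33 shift [21.1  0.3  0.5] turn [ 0.02 -0.04 -0.01] gap 0.0553 F [-0.18 -0.28  0.05] t 4.0 q [-0.14 -0.2   1.94 -0.    1.41  1.47]
```

View pics/w2c.png

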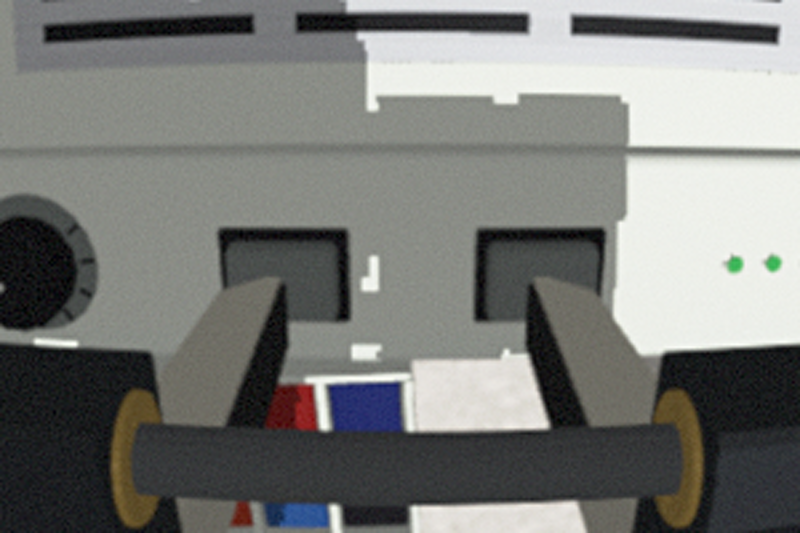

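View pics/s2c.png

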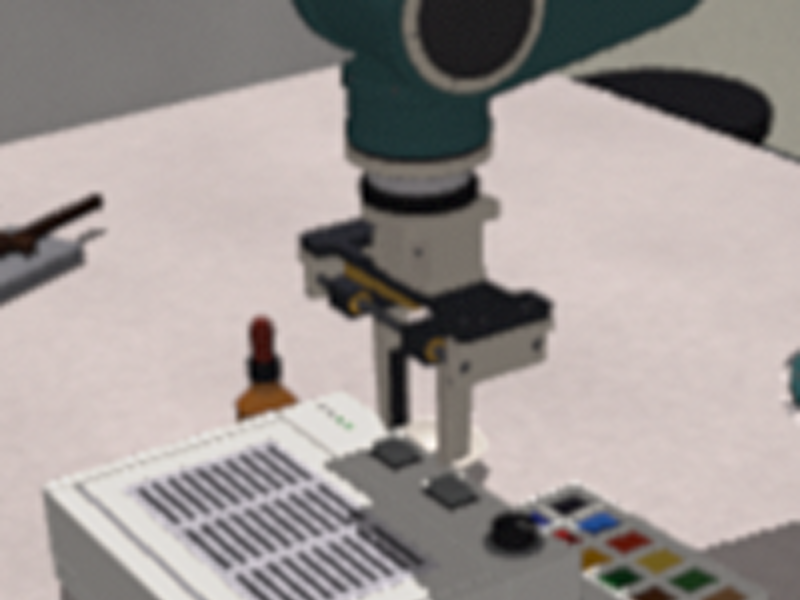

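```bash
python3 - <<'E'
from h import *
np.set_printoptions(precision=4,suppress=True)
M=manip.camera_params("wrist")["camera_from_world"]
W=lambda u,v,z:fray(M,(u+.5)/2.667-.5+100,(v+.5)/2.667-.5+120,z)
L,R=W(284,275,.081),W(540,275,.081)
print(L,R,(L+R)/2,np.linalg.norm(L-R))
print("surround edges x",W(284,229,.081),W(284,321,.081),"cover",W(400,150,.08))
print("tips",W(228,282,.104),W(285,280,.104),W(530,278,.104),W(590,285,.104))
E
```

```text
[ 0.5077 -0.0139  0.081 ] [ 0.5051 -0.0793  0.081 ] [ 0.5064 -0.0466  0.081 ] 0.06542035367706715
surround edges x [ 0.5201 -0.015   0.081 ] [ 0.4948 -0.0127  0.081 ] cover [ 0.5388 -0.0449  0.08  ]
tips [ 0.5153 -0.005   0.104 ] [ 0.5154 -0.0182  0.104 ] [ 0.5137 -0.0732  0.104 ] [ 0.5112 -0.0871  0.104 ]
```

>>> apply_moves([
  [4,0.8,-0.5,0,0,0],
  [4,0,0,0,0,0],
  [3,0,0,0,0,0],
  [2,0,0,0,0,0],
  [2,0,0,0,0,0],
  [1,0,0,0,0,0],
  [1,0,0,0,0,0],
  [0,0,0,0,0,0],
  [0,0,0,0,0,0],
  [0,0,0,0,0,0],
])

```text
clock: 5.35
tool_pos: [0.5057, -0.0465, 0.0868]
tcp_rot: [-2.201, 0.045, 2.201]
ft_force: [-2.5, 0.1, 5.2]
finger_gap: 0.0549
```

```bash
python3 -c "
from h import *
rel(.506,-.0465,.083,-2.35);print(manip.read_state()['ft_torque'])"
```

```text
pos [ 0.5057 -0.0465  0.0868] yaw -2.34 shift [ 3.8 -0.  -0.3] turn [ 0.01 -0.    0.  ] gap 0.0549 F [-2.47  0.12  5.22] t 5.35 q [-0.14 -0.19  1.95  0.    1.38  1.47]
[0.12554739 0.52494614 0.02059332]
```

>>> apply_moves([
  [1,0,0,0,0,0],
  [1,0,0,0,0,0],
  [1,0,0,0,0,0],
  [0.5,0,0,0,0,0],
  [0,0,0,0,0,0],
  [0,0,0,0,0,0],
  [0,0,0,0,0,0],
  [0,0,0,0,0,0],
  [0,0,0,0,0,0],
  [0,0,0,0,0,0],
])

```text
clock: 6.6
tool_pos: [0.5057, -0.0465, 0.0835]
tcp_rot: [-2.201, 0.045, 2.201]
ft_force: [-3.1, 1.5, 6.6]
finger_gap: 0.0549
```

```bash
python3 - <<'E'
from h import *
import cv2
rel(.506,-.0465,.083,-2.35);print(manip.read_state()['ft_torque'])
im=manip.read_camera("wrist")
cv2.imwrite("pics/w3.png",im)
im=manip.read_camera("scene")
cv2.imwrite("pics/s3c.png",cv2.resize(im[110:260,150:350],(800,600),interpolation=cv2.INTER_CUBIC))
E
```

```text
pos [ 0.5057 -0.0465  0.0835] yaw -2.33 shift [ 0.5  0.  -0.3] turn [ 0.02 -0.01 -0.  ] gap 0.0549 F [-3.05  1.54  6.62] t 6.6 q [-0.14 -0.18  1.96  0.    1.37  1.47]
[0.16455    0.71195797 0.00200483]
```

View pics/w3.png

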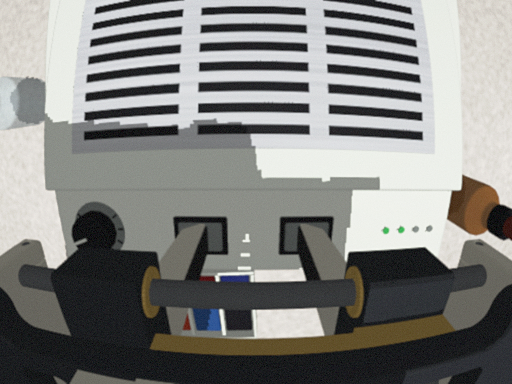

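View pics/s3c.png

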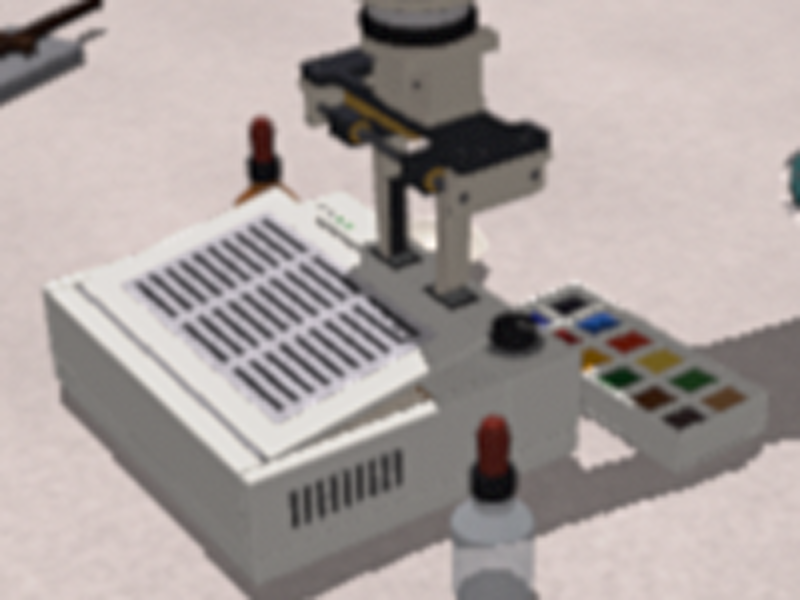

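>>> apply_moves([
  [0.3,0,0,0,0,0],
  [0,0,0,0,0,0],
  [0,0,0,0,0,0],
  [0,0,0,0,0,0],
  [0,0,0,0,0,0],
  [0,0,0,0,0,0],
  [0,0,0,0,0,0],
  [0,0,0,0,0,0],
  [0,0,0,0,0,0],
  [0,0,0,0,0,0],
])

```text
clock: 7.95
tool_pos: [0.5057, -0.0465, 0.0832]
tcp_rot: [-2.201, 0.045, 2.201]
ft_force: [-4.4, 0.9, 7.9]
finger_gap: 0.0548
```

>>> apply_moves([
  [0,0,0,0,0,0],
  [0,0,0,0,0,0],
  [0,0,0,0,0,0],
  [0,0,0,0,0,0],
  [0,0,0,0,0,0],
  [0,0,0,0,0,0],
  [0,0,0,0,0,0],
  [0,0,0,0,0,0],
  [0,0,0,0,0,0],
  [0,0,0,0,0,0],
])

```text
clock: 9.2
tool_pos: [0.5057, -0.0465, 0.0832]
tcp_rot: [-2.201, 0.045, 2.201]
ft_force: [-3.7, 0.5, 8.4]
finger_gap: 0.0552
```

```bash
python3 - <<'E'
from h import *
import cv2
rel(.506,-.0465,.083,-2.35)
im=manip.read_camera("wrist")
cv2.imwrite("pics/w4.png",im)
E
```

```text
pos [ 0.5057 -0.0465  0.0832] yaw -2.34 shift [ 0.2  0.  -0.3] turn [ 0.01 -0.01 -0.  ] gap 0.0552 F [-3.69  0.48  8.38] t 9.2 q [-0.14 -0.18  1.96  0.    1.37  1.47]
```

>>> apply_moves([
  [0,0,0,0,0,0],
  [0,0,0,0,0,0],
  [0,0,0,0,0,0],
  [0,0,0,0,0,0],
  [0,0,0,0,0,0],
  [0,0,0,0,0,0],
  [0,0,0,0,0,0],
  [0,0,0,0,0,0],
  [0,0,0,0,0,0],
  [0,0,0,0,0,0],
])

```text
clock: 10.5
tool_pos: [0.5057, -0.0465, 0.0833]
tcp_rot: [-2.201, 0.045, 2.201]
ft_force: [-3.4, 0.9, 8.3]
finger_gap: 0.0548
```

```bash
python3 - <<'E'
from h import *
import cv2
rel(.506,-.0465,.083,-2.35)
im=manip.read_camera("wrist")
cv2.imwrite("pics/w5.png",im)
a=cv2.imread("pics/w4.png")
print("diff",cv2.absdiff(a,im).mean(),(cv2.absdiff(a,im).max(2)>60).sum())
im=manip.read_camera("scene")
cv2.imwrite("pics/s5c.png",cv2.resize(im[110:260,150:350],(800,600),interpolation=cv2.INTER_CUBIC))
E
```

```text
pos [ 0.5057 -0.0465  0.0833] yaw -2.33 shift [ 0.3  0.  -0.3] turn [ 0.02 -0.01 -0.  ] gap 0.0548 F [-3.41  0.92  8.31] t 10.5 q [-0.14 -0.18  1.96 -0.    1.37  1.47]
diff 3.0455525716145835 0
```

View pics/w5.png

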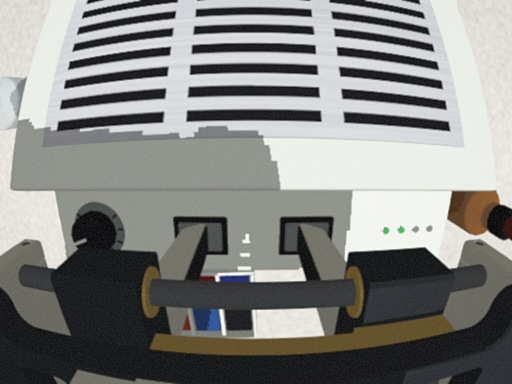

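View pics/s5c.png

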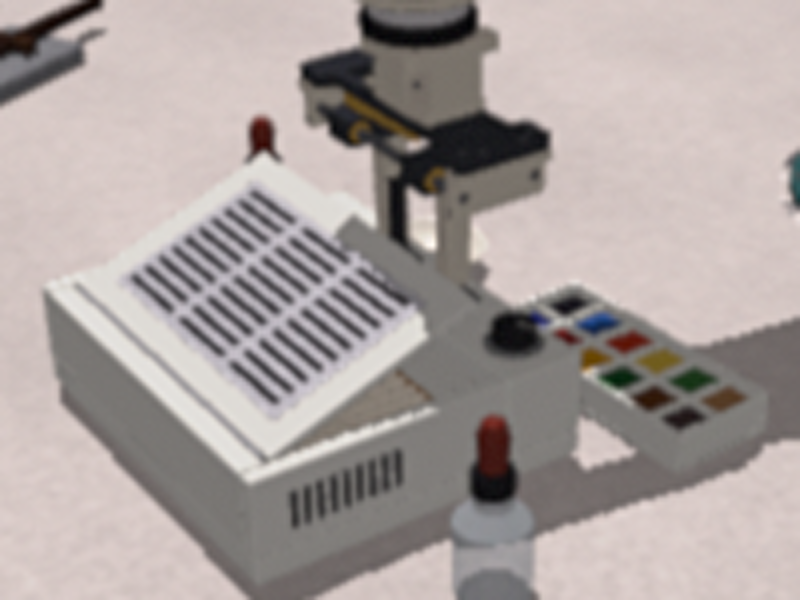

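```bash
python3 - <<'E'
from h import *
M=manip.camera_params("wrist")["camera_from_world"]
for z in(.12,.125,.13,.135,.14):
    a,b=fray(M,12,189,z),fray(M,495,189,z);print(z,np.linalg.norm(a-b),(a+b)/2)
E
```

```text
0.12 0.2778227485338803 [ 0.5470479  -0.04879898  0.12      ]
0.125 0.26691085370843265 [ 0.54836571 -0.0488117   0.125     ]
0.13 0.255998958882985 [ 0.54968352 -0.04882441  0.13      ]
0.135 0.24508706405753738 [ 0.55100133 -0.04883713  0.135     ]
0.14 0.23417516923208972 [ 0.55231914 -0.04884985  0.14      ]
```

The front edge measures about 52–55 mm above where it started and 10 mm further back, and it is not moving between pictures, so the cover is fully open. Now I lift straight up.

>>> apply_moves([
  [-3,0,0,0,0,0],
  [-5,0,0,0,0,0],
  [-8,0,0,0,0,0],
  [-12,0,0,0,0,0],
  [-16,0,0,0,0,0],
  [-20,0,0,0,0,0],
  [-25,0,0,0,0,0],
  [-20,0,0,0,0,0],
  [-10,0,0,0,0,0],
  [0,0,0,0,0,0],
])

```text
clock: 11.85
tool_pos: [0.5059, -0.0465, 0.2023]
tcp_rot: [-2.202, 0.045, 2.2]
ft_force: [-0.3, 0.0, 0.0]
finger_gap: 0.0551
```

>>> apply_moves([
  [0,0,10,0,0,0],
  [0,0,20,0,0,0],
  [0,0,25,0,0,0],
  [0,0,20,0,0,0],
  [0,0,10,0,0,0],
  [0,0,0,0,0,0],
  [0,0,0,0,0,0],
  [0,0,0,0,0,0],
  [0,0,0,0,0,0],
  [0,0,0,0,0,0],
])

```text
clock: 13.1
tool_pos: [0.4209, -0.043, 0.2017]
tcp_rot: [-2.2, 0.045, 2.201]
ft_force: [0.1, -0.5, -0.4]
finger_gap: 0.0548
```

```bash
python3 - <<'E'
from h import *
import cv2
rel(.506,-.0465,.083,-2.35)
cv2.imwrite("pics/w6.png",manip.read_camera("wrist"))
im=manip.read_camera("scene")
cv2.imwrite("pics/s6c.png",cv2.resize(im[110:260,150:350],(800,600),interpolation=cv2.INTER_CUBIC))
E
```

```text
pos [ 0.4209 -0.043   0.2017] yaw -2.34 shift [118.7   0.  -85.2] turn [0.01 0.02 0.  ] gap 0.0548 F [ 0.11 -0.55 -0.43] t 13.1 q [-0.16 -0.45  1.97  0.    1.63  1.45]
```

View pics/w6.png

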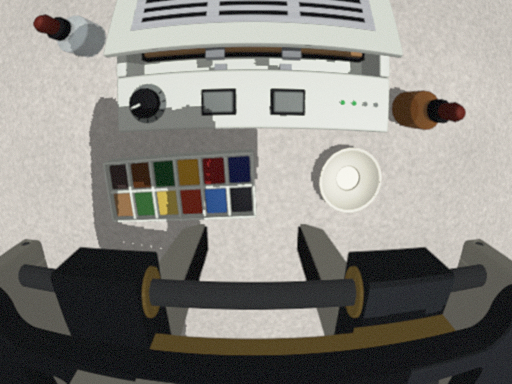

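View pics/s6c.png

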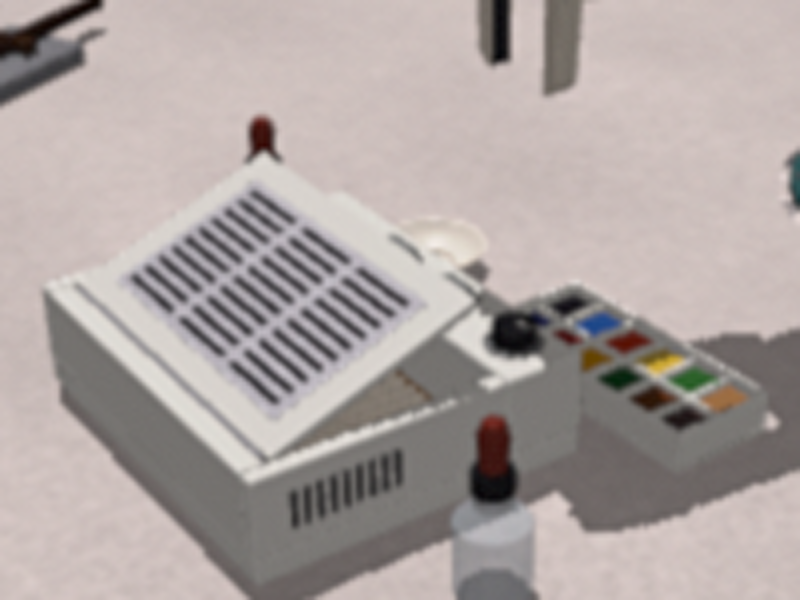

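The cover stands open, both keys are up at (219,101) and (288,101), and the objects are in place. The arm is clear of everything.

```bash
python3 -c "
from rig import manip
print(manip.close_job())"
```

```text
the job is handed in; nothing more can be done
None
```

The extractor cover is open and standing by itself, and the job was handed in at about 13 s of the 35 s allowed. I pressed both keys together with one fingertip on each. I held them down about 5.7 mm, at 6.5 to 8.5 N in total, for about 4 s while the cover rose by itself. Then I lifted straight up and backed 85 mm towards the robot.

- **Cover:** just before release, its front edge measured about 52–55 mm higher and 10 mm further back. It had not moved between two pictures 1.3 s apart, and it looked the same after I let go.
- **Keys and dial:** both keys looked up again, and the dial pointer looked as it was before. I judged these by eye, not by measurement.
- **Bottles, paint box and dish:** all looked to be in their original places, also by eye.
- **Arm:** it was clear of everything, with the force back to about zero (0.7 N).

**Disagreement:** my first estimate of the key positions from the scene camera was 5 to 7 mm off the top camera. The close-up wrist pictures agreed with the top camera within about 3 mm, so I used those two.

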